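# Drive out a seized axle pin and take the drum off a tube rotator

### The job

The axle pin of the sloping tube rotator is tight and its head sits flush, so nothing can be gripped: push the drift punch into the bore at the low end and drive the pin up until its head stands well clear of the high cheek, then lay the punch back down on the worktop. Draw the pin out by its head end and lay it in the steel tray, then lift the drum out from between the cheeks and set it in the tray as well, dropping neither. Leave the other things on the bench where they are.

Things in the scene. Friction and masses are not known exactly. Their poses are not given: they have to be found in the camera images.
- rotator: White tube rotator, fixed; base 120 (x) by 185 (y) by 36 mm high. Origin at the centre of its underside, z up. Its axle slopes 30 deg, rising toward its own +y: axle direction u = (0, 0.866, 0.5), square to that n = (0, -0.5, 0.866), both in this frame. Along-axle numbers in this list are mm from point axle_mid, positive uphill
- axle_mid (a point): Middle of the axle, at (0, 0, 130) mm in the rotator's frame. The sloping bed under the drum lies 28 mm from here along -n and is 100 mm wide; the space over it is open to both sides (x) and along n. The motor housing under the high end stays below z 100 mm
- axle_low (a point): Point on the bore's axis at -43, where the pin's plain end stands at the start. The low aluminium cheek reaches from -45 to -31, 56 mm wide (x), round-topped, 28 mm beyond the axle along n, with a 17 mm bore; on its outer side, -53 to -45, sits a brass mouth that flares from 17 to about 30 mm and guides a punch in
- axle_high (a point): Point on the bore's axis at +55, in the outer face of the high cheek, which reaches from 31 to 55 and is as wide and high as the low one. Its bore is 17 mm, the outer 10 mm widened to 26 mm; there the pin's head sits flush at the start
- pin: Steel axle pin, 170 g, 98 mm long: shank 16 across and 88 long, head 24 across and 10 long. Origin on its axis at mid-length, own y along the axis toward the head (at first along u). Tight in both bores: about 10 to 15 N moves it uphill, half of that once its plain end has left the low cheek; it stays where it is left
- pin_tail (a point): centre of the pin's plain end, 49 mm from its origin
- pin_head (a point): centre of the outer face of the pin's head, 49 mm from its origin
- drum: White octagonal tube drum with rows of small wells, 200 to 330 g, 60 mm long, 54 across flats, bore 21; origin at its centre, own y along its axis. It sits between the cheeks with 2 mm play, one pair of flats facing sideways (rotator x), and stays on the bed when the pin is out. It leaves only along n: lifted straight up it catches on the leaning high cheek
- punch: Steel drift punch lying on the worktop, 140 to 240 g, 150 mm long: octagonal body 78 mm long, 18 thick, a taper, and a round tip 10 across, about 60 long; only the tip enters the bore. Origin at mid-length on its underside (axis 9 mm above), own x along it toward the tip; the body runs from x -75 to +3 mm; it balances near x -25 mm
- punch_tip (a point): centre of the punch's tip end, 75 mm from mid-length on its axis
- punch_end (a point): centre of the punch's other end, on its axis
- tray: Open stainless tray, fixed, 240 (x) by 160 (y) by 22 mm high, walls and floor 3 mm; origin at the centre of its underside
- bench_timer: Bystander: white bench timer lying flat, 66 by 66 by 19 mm; origin near its middle, on the worktop
- tape: Bystander: green roll of tape lying flat, 95 mm across, 13 high; origin near its middle, on the worktop
- tweezers: Bystander: steel forceps, 125 mm long; origin near its middle, on the worktop
- pen: Bystander: marker pen, 125 mm long; origin near its middle, on the worktop
- glass: Bystander: small glass beaker, 51 mm across, 70 high; origin near its middle, on the worktop
- screwdriver: Bystander: screwdriver with a black handle, 190 mm long; origin near its middle, on the worktop
There are look-alikes about, which are no part of the job. There is more than one size of the drum; the one meant has the size given above.

How it is judged:
By the outcome, as a careful person would: the job done as asked, in the order asked, and still so for the second after the job is handed in, with the robot touching nothing.
It also fails if it takes over 72 s, if anything falls off the work surface, if the arm or the gripper's body presses on something with over 40 N, if the wrist force passes 120 N, or if a joint passes its speed limit or range.

### The arm

A 6-joint arm with a two-finger parallel gripper is mounted at the origin on a cart in front of the work surface, level with it; the furniture and walls round the work are solid. World frame = base frame: x ahead of the robot, y to its left, z up, the work surface at z = 0. Lengths are in mm, angles in rad, forces in N, time in s.
With the tool pointing down it reaches from about 300 to 950 mm from the base axis. Payload 3.1 kg.
Tool frame: the origin (TCP) lies on the front face of the gripper's body, between the roots of the fingers; the fingertips stand 73 mm ahead of it and the grasp point (between the pads) lies 54 mm ahead of it (bot.tip_extent is the distance from the TCP to the fingertips, in mm); z points along the fingers, y is the line along which they close (so a half turn about z gives the same grasp; the last joint's range is limited). The gripper opens to 85 mm and grips with 20 to 120 N. Pads are 22 mm wide; open, the fingers measure 114 mm over their backs; the gripper's body (76 mm by 85 mm) begins 54 mm behind the grasp point. The pads swing forward as they close: fully open they stand 13 mm farther back than shut.
Start: joints at [-1.381, 0.308, 1.634, -0, 1.2, -0.07], TCP at [160.527, -604.04, 303.872] pointing down, gripper open.
Joint ranges: [-3.06, 3.06], [-0.79, 1.96], [0.05, 2.63], [-1.19, 4.34], [0.05, 2.64], [-2.94, 2.94]. Speed limits (rad/s): [2.79, 2.79, 3.14, 3.14, 3.14, 3.14].

### API

Orientations are given as [roll, pitch, yaw] about the fixed x, y, z axes, in that order (R = Rz(yaw) Ry(pitch) Rx(roll)).
In Python, from workcell import bot, camera, job_done gives the robot as it stands. The module is installed in compiled form; this text tells all that it offers.
- The arm moves only by the tool servo_tool, never from a script. Its argument "moves" is a list of rows, each a list of 3 entries, a list of its own where there are three numbers: the shift along the world's x, y, z in m, then the turn, a rotation vector about the world's x, y, z in rad, then the finger opening in m, from 0 to 0.0854. In form: [[[x, y, z], [wx, wy, wz], hand], ...]. A call has 1 to 20 rows; each row is the pose to reach, as a shift and turn from the pose commanded when the call began; what a row does not reach only later rows make up. A row lasts 1/10 s, in which the tool goes at most 50 mm and 8.59 degrees, less where a joint would pass 70% of its speed; a pose out of reach is approached as far as the arm can. A call with a gripper value outside its range is refused whole. The fingers move at their own pace and stop on an object; "newtons" is the grip in N (left out, the last holds). Time passes only in rows, so rows that repeat a pose let the fingers close. It gives the time, the measured TCP pose, the force, the opening and the grip force at its end, in the units of the state.
- bot.state(): the state, without advancing time (a new reading comes with each control period).
- camera(name): name is "scene" or "top" or "wrist"; returns a dict with "img" (384x512x3 uint8, blue, green, red), "depth" (384x512 float32, mm along the optical axis (not along the pixel's ray), 0 where there is no reading), "fx", "fy", "cx", "cy" (pixels), "k1" (the pictures are not rectified: a ray, as slopes to the right and down, at radius r is drawn at 1 + k1 r^2 times it, then the intrinsics apply), "R" (3x3) and "t" (3): a world point X has camera coordinates R X + t. Camera axes: x right, y down, z forward; pixel columns grow to the right and rows downward; lengths in mm; the calibration is good to about 2 mm. A picture is of the moment at which its call begins.
- job_done(): hands the job in; it is judged then, once.
The state is a dict: "time_s": time; "q": joint angles; "dq": joint speeds; "effort": joint torques, N m; "tool_pos": TCP position; "orientation": TCP orientation; "wrist_force": force on the tool from outside, world axes, zero at the start; "moment": the same for the moment, N m; "grip_width": finger opening in mm; "grasp_force": force on a finger pad.
Only numpy, scipy, OpenCV 4.12 (cv2) and the standard library are available. Lean on these libraries where they do the work, as an engineer would, in place of code of your own. Each camera call takes 0.05 s, during which the arm holds its last target. There are 200 camera calls.

## Working session

There is one attempt and no reset: what is moved stays moved. The work goes in short steps, Python scripts to look and compute and a tool call to move; the robot and the scene stay as the last step left them, time stands still between calls to the robot, and variables do not carry over. Pictures are saved under pics/ and viewed, at most 14 in all, crops included, and the job is handed in when it is done.

Besides the shell and the picture viewer there is one more tool, called after "Emit:" by a JSON object that holds its "api" and its "payload", one argument or row to a line. servo_tool: Moves the arm, as the interface text tells. Its arguments: {"type":"object","properties":{"moves":{"type":"array","items":{"type":"array"}},"newtons":{"type":"number"}},"required":["moves"]}

```bash
mkdir -p pics; cat > h.py <<'E'
import numpy as np, cv2, pickle
from workcell import bot, camera
def grab(names):
    d={}
    for n in names:
        d[n]=camera(n)
    return d
def world(c,u,v,z=None,depth=None):
    p=cv2.undistortPoints(np.array([[[u,v]]],float),np.array([[c['fx'],0,c['cx']],[0,c['fy'],c['cy']],[0,0,1]]),np.array([c['k1'],0,0,0.]))[0,0]
    d=np.array([p[0],p[1],1.]);R=np.array(c['R']);t=np.array(c['t'])
    o=-R.T@t; w=R.T@d
    if depth is not None: return o+w*depth
    return o+w*(z-o[2])/w[2]
def cloud(c):
    h,w=c['depth'].shape
    uu,vv=np.meshgrid(np.arange(w),np.arange(h))
    p=cv2.undistortPoints(np.stack([uu.ravel(),vv.ravel()],1).astype(float)[:,None],np.array([[c['fx'],0,c['cx']],[0,c['fy'],c['cy']],[0,0,1]]),np.array([c['k1'],0,0,0.]))[:,0]
    P=np.c_[p,np.ones(len(p))]*c['depth'].reshape(-1,1)
    W=(P-np.array(c['t']))@np.array(c['R'])
    W[c['depth'].ravel()==0]=np.nan
    return W.reshape(h,w,3)
E
python3 - <<'E'
from h import *
d=grab(['scene','top','wrist']);pickle.dump(d,open('d0.pkl','wb'))
for n in d:
    c=d[n];print(n,c['fx'],c['cx'],c['cy'],c['k1'],(-np.array(c['R']).T@c['t']).round(),np.array(c['R']).round(2).tolist())
    cv2.imwrite(f'pics/{n}0.png',cv2.resize(c['img'],None,fx=1.5,fy=1.5,interpolation=cv2.INTER_CUBIC))
print(bot.state())
E
```

```text
scene 372.561337987493 258.15569233989606 190.01914095177807 0.014371457328674498 [-191. -412.  589.] [[0.45, -0.89, -0.02], [-0.46, -0.21, -0.86], [0.77, 0.4, -0.5]]
top 496.57877814444936 250.74768181516413 192.56491444840992 -0.08041212639279255 [ 393.  -46. 1480.] [[-0.02, -1.0, -0.01], [-0.99, 0.02, -0.12], [0.12, 0.0, -0.99]]
wrist 288.6308241694343 252.87794835102596 191.64431878524397 0.01594458206436785 [ 240. -585.  373.] [[0.26, -0.97, -0.0], [-0.91, -0.24, 0.32], [-0.31, -0.08, -0.95]]
{'time_s': 0.15, 'q': array([-1.38069527e+00,  3.08854912e-01,  1.63486396e+00,  4.30389781e-05,
        1.19975771e+00, -6.96713134e-02]), 'dq': array([ 0.00098503, -0.0023694 , -0.00525013,  0.00059679,  0.000835  ,
       -0.00170599]), 'effort': array([-4.65805824e-04, -4.15801907e+01, -2.77148008e+01, -1.85542854e-04,
        6.06471338e-03, -1.05782510e-05]), 'tool_pos': array([ 160.44081822, -603.52357731,  302.89409305]), 'orientation': array([-3.13971609e+00, -1.71132893e-04,  2.59756562e-01]), 'wrist_force': array([ 0.08553231, -0.25347278, -0.1549782 ]), 'moment': array([ 0.05298945, -0.0115146 ,  0.00467625]), 'grasp_force': 0.0, 'grip_width': 85.6388344638626}
```

View pics/top0.png

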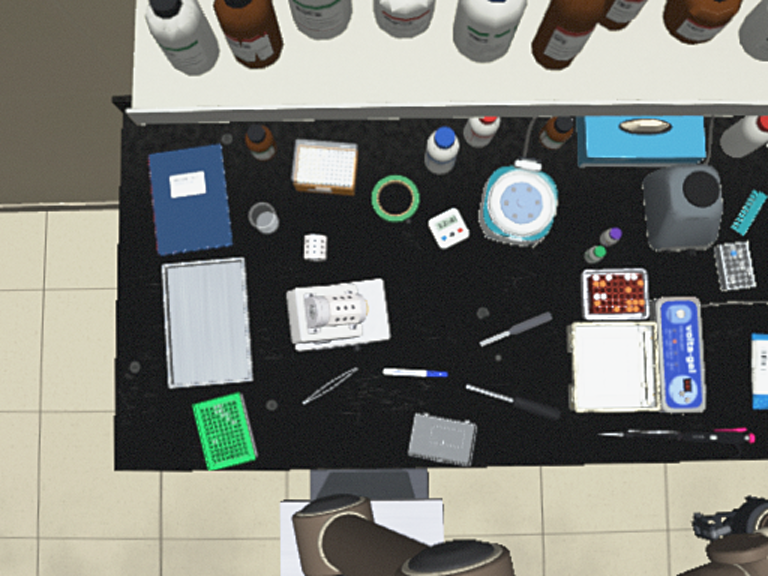

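View pics/scene0.png

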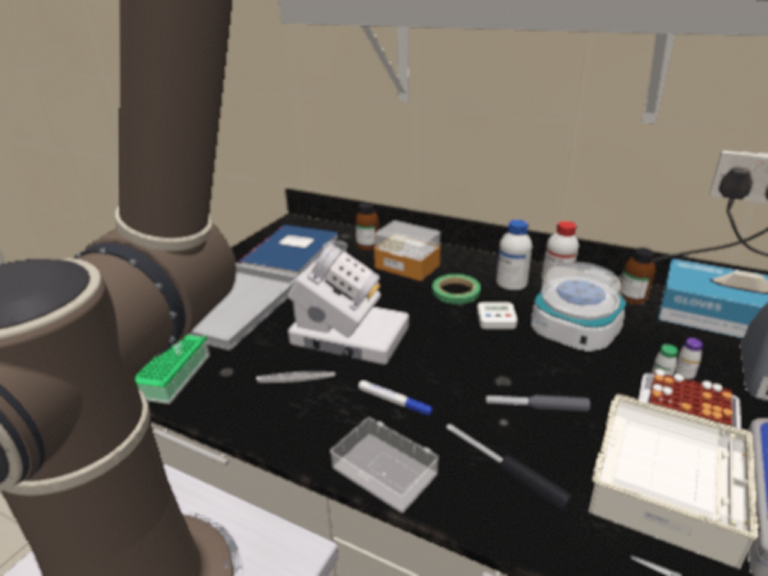

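The top view shows the rotator at (338,314), with its high end to the left and the brass mouth at (372,308) to the right. The punch is at (516,329) with its tip left and down, and the tray is at (207,322). The screwdriver at (510,400), pen (415,373) and tweezers (330,386) lie nearby. The scene view confirms that the mouth is on the right.

```bash
python3 - <<'E'
from h import *
d=pickle.load(open('d0.pkl','rb'));c=d['top'];W=cloud(c)
def roi(u0,u1,v0,v1): return W[int(v0/1.5):int(v1/1.5),int(u0/1.5):int(u1/1.5)].reshape(-1,3)
def rect(P,zl,zh,n):
    Q=P[(P[:,2]>zl)&(P[:,2]<zh)];r=cv2.minAreaRect(Q[:,:2].astype(np.float32));print(n,len(Q),r,Q[:,2].mean());return Q
for n,b in dict(table=(440,480,260,300)).items(): print(n,np.nanmedian(roi(*b),0))
P=roi(280,395,270,360);rect(P,25,45,'base');
print('z hist',np.histogram(P[:,2],bins=np.arange(-10,200,10))[0])
rect(P,60,200,'upper')
P=roi(150,260,250,395);rect(P,12,40,'tray');rect(P,-3,9,'trayfloor')
P=roi(475,560,308,350);Q=rect(P,5,40,'punch')
print(np.histogram(Q[:,2],bins=np.arange(0,30,2)))
# image-based punch mask
img=c['img'];g=cv2.cvtColor(img,cv2.COLOR_BGR2GRAY)
sub=g[205:234,316:374];m=(sub>60).astype(np.uint8)
n,l,s,ce=cv2.connectedComponentsWithStats(m)
k=1+np.argmax(s[1:,4]);ys,xs=np.nonzero(l==k)
L=np.array([world(c,x+316,y+205,z=9)[:2] for x,y in zip(xs,ys)]);print(s[k],cv2.minAreaRect(L.astype(np.float32)))
vx=cv2.fitLine(L.astype(np.float32),cv2.DIST_L2,0,.01,.01).ravel();print('line',vx)
t=(L-vx[2:])@vx[:2];print(t.min(),t.max(),vx[2:]+vx[:2]*t.min(),vx[2:]+vx[:2]*t.max())
rc=lambda n,zl:None
for n,b in dict(tweez=(298,362,362,408),pen=(380,450,365,380),screw=(460,565,380,420),timer=(425,475,205,250),box=(405,480,408,468)).items():
    P=roi(*b);rect(P,4,80,n)
E
```

```text
table [ 5.85306915e+02 -2.05562208e+02 -4.92734458e-02]
base 860 ((509.91973876953125, 33.124107360839844), (133.8317413330078, 182.8756866455078), 6.152097225189209) 34.86922791633377
z hist [1018  881    8   91  723   57    2    9   47   83  129  153  174  179
  404  184  175  166  107    9]
upper 1819 ((512.6886596679688, 50.53083801269531), (103.3682632446289, 148.187744140625), 6.91953706741333) 130.91827717949633
tray 633 ((510.6554870605469, 301.57525634765625), (301.41851806640625, 172.2480926513672), 4.962982177734375) 22.053348467428748
trayfloor 5656 ((510.5263671875, 308.21783447265625), (223.71266174316406, 291.3958740234375), 89.87637329101562) 2.163030817186927
punch 332 ((485.2559509277344, -314.4183349609375), (166.5764923095703, 80.53691864013672), 89.05713653564453) 12.983770428810356
(array([ 0,  0, 37, 43, 31, 31, 42, 42, 42, 34, 23,  5,  2,  0]), array([ 0,  2,  4,  6,  8, 10, 12, 14, 16, 18, 20, 22, 24, 26, 28]))
[  3   3  49  23 268] ((482.5462341308594, -312.3516845703125), (17.587207794189453, 153.70225524902344), 20.58328628540039)
line [ 3.5990497e-01 -9.3298894e-01  4.8411078e+02 -3.1739978e+02]
-82.09702010909582 71.5699067893183 [ 454.56365286 -240.80416837] [ 509.8691443  -384.17371186]
tweez 165 ((380.7271423339844, 57.568092346191406), (123.90547180175781, 88.09234619140625), 89.43206787109375) 6.056373711597061
pen 181 ((402.3955078125, -110.599365234375), (130.19654846191406, 26.439395904541016), 86.06298828125) 10.329933027308128
screw 474 ((345.1482238769531, -301.95562744140625), (201.4456787109375, 76.1626968383789), 88.80911254882812) 16.549053167123056
timer 530 ((692.1675415039062, -186.81427001953125), (96.7501449584961, 91.5003890991211), 88.7087173461914) 15.565779709742369
box 404 ((273.5453186035156, -162.83946228027344), (144.15487670898438, 113.1843490600586), 89.04931640625) 13.701022831988778
```

Emit:
{"api": "servo_tool", "payload": {
  "moves": [
    [[0.1,0.18,0.07],[0,0,0.5],0.085],
    [[0.1,0.18,0.07],[0,0,0.5],0.085],
    [[0.1,0.18,0.07],[0,0,0.5],0.085],
    [[0.34,0.6,0.07],[0,0,1.5],0.085],
    [[0.34,0.6,0.07],[0,0,1.5],0.085],
    [[0.34,0.6,0.07],[0,0,1.5],0.085],
    [[0.34,0.6,0.07],[0,0,1.5],0.085],
    [[0.34,0.6,0.07],[0,0,1.5],0.085],
    [[0.34,0.6,0.07],[0,0,1.5],0.085],
    [[0.34,0.6,0.07],[0,0,1.5],0.085],
    [[0.34,0.6,0.07],[0,0,1.5],0.085],
    [[0.34,0.6,0.07],[0,0,1.5],0.085],
    [[0.34,0.6,0.07],[0,0,1.5],0.085],
    [[0.34,0.6,0.07],[0,0,1.5],0.085],
    [[0.34,0.6,0.07],[0,0,1.5],0.085],
    [[0.34,0.6,0.07],[0,0,1.5],0.085],
    [[0.34,0.6,0.07],[0,0,1.5],0.085]
  ]
}}

```text
time_s: 1.85
tool_pos: [499.9, -4.7, 373.4]
orientation: [-3.14, 0.0, 1.759]
wrist_force: [-0.8, 0.2, 0.4]
grip_width: 84.8
grasp_force: 0.0
```

```bash
python3 - <<'E'
from h import *
d=grab(['wrist']);pickle.dump(d,open('d1.pkl','wb'));c=d['wrist']
cv2.imwrite('pics/w1.png',cv2.resize(c['img'],None,fx=1.5,fy=1.5,interpolation=cv2.INTER_CUBIC))
print((-np.array(c['R']).T@c['t']).round(),bot.state()['q'].round(2),bot.tip_extent)
W=cloud(c).reshape(-1,3)
Q=W[(abs(W[:,0]-510)<110)&(abs(W[:,1]-33)<140)]
for lo,hi in((28,42),):
    B=Q[(Q[:,2]>lo)&(Q[:,2]<hi)];print(len(B),cv2.minAreaRect(B[:,:2].astype(np.float32)))
print(np.histogram(Q[:,2],bins=np.arange(-10,220,10)))
E
```

```text
[484.  75. 443.] [-0.1   0.    1.84 -0.    1.3  -0.28] 72.6
1580 ((506.6438903808594, 32.24365234375), (131.93600463867188, 182.7971649169922), 6.599969863891602)
(array([7275, 8333,   95,  127, 1525,    0,    0,    0,  113,  248,  518,
        774,  974, 1041, 2936, 1086, 1206, 1204, 1021,   54,    0,    0]), array([-10,   0,  10,  20,  30,  40,  50,  60,  70,  80,  90, 100, 110,
       120, 130, 140, 150, 160, 170, 180, 190, 200, 210]))
```

View pics/w1.png

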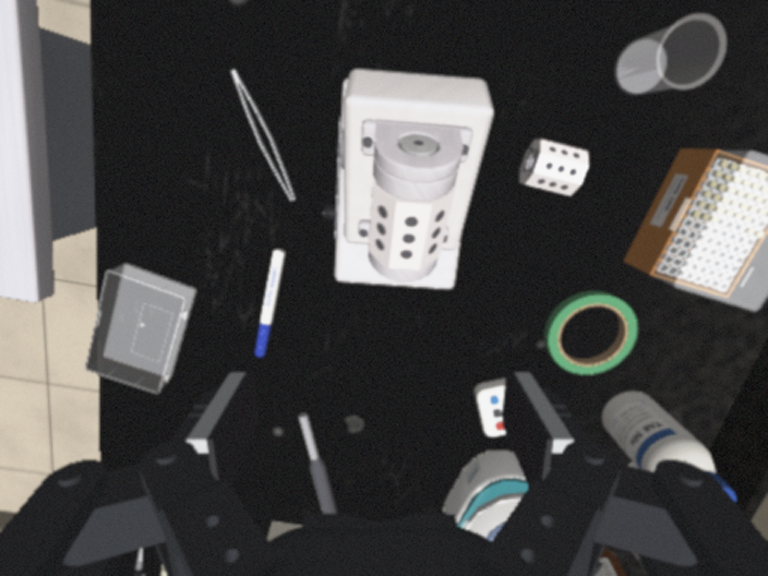

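The wrist view shows the pin head in the high cheek at (418,144), the base corners at (347,72), (490,82), (456,288) and (336,280), and the small look-alike drum at (553,167). The punch tip is at (304,418).

```bash
python3 - <<'E'
from h import *
c=pickle.load(open('d1.pkl','rb'))['wrist'];W=cloud(c)
t=pickle.load(open('d0.pkl','rb'))['top'];s=pickle.load(open('d0.pkl','rb'))['scene']
print('table',np.nanmedian(W[200:230,240:290].reshape(-1,3),0))
g=cv2.cvtColor(c['img'],cv2.COLOR_BGR2GRAY)
# pin head circle: dark edge, subpixel centre by ellipse of depth disc
print('head ray z157.5',world(c,418/1.5,144/1.5,z=157.5), 'depth there',W[94:99,275:283].reshape(-1,3).mean(0))
crop=c['img'][75:125,245:315];cv2.imwrite('pics/crop.png',cv2.resize(crop,None,fx=8,fy=8,interpolation=cv2.INTER_CUBIC))
# base top edges: threshold white then points -> base top plane
m=(g>120).astype(np.uint8);n,l,st,ce=cv2.connectedComponentsWithStats(m);k=l[180,240];print(st[k])
cs,_=cv2.findContours((l==k).astype(np.uint8),0,2);C=max(cs,key=cv2.contourArea)
P=np.array([world(c,*p,z=36)[:2] for p in C[:,0]]);r=cv2.minAreaRect(P.astype(np.float32));print('img rect z36',r)
ap=cv2.approxPolyDP(C,5,True)[:,0];print(ap.tolist());print(np.array([world(c,*p,z=36)[:2] for p in ap]).round().tolist());print(np.array([world(c,*p,z=0)[:2] for p in ap]).round().tolist())
# drum top flat
Q=W.reshape(-1,3)
for psi in np.radians([4,5,6,7,8]):
    ex=np.array([np.cos(psi),np.sin(psi),0]);u=np.array([-np.sin(psi)*.866,np.cos(psi)*.866,.5]);nn=np.array([np.sin(psi)*.5,-np.cos(psi)*.5,.866])
    D=Q-np.array([508,33,130]);a,b,h=D@ex,D@u,D@nn
    k=(abs(b)<25)&(abs(a)<8)&(h>15)&(h<40);k1=(b>33)&(b<52)&(h>5)&(h<40)&(abs(a)<40);k2=(b>-45)&(b<-32)&(h>5)&(h<40)&(abs(a)<40);k3=(abs(b)<25)&(h>-15)&(h<15)&(abs(a)<40)
    f=lambda kk:(np.percentile(a[kk],[2,98]).round(1),kk.sum()) if kk.sum() else 0
    A=np.c_[a[k],b[k],np.ones(k.sum())];co=np.linalg.lstsq(A,h[k],rcond=None)[0]
    print(np.degrees(psi),'flat',co.round(3),'hi',f(k1),'lo',f(k2),'mid',f(k3))
E
```

```text
table [ 5.38456249e+02 -1.09555540e+02 -5.34764251e-02]
head ray z157.5 [507.90183539  76.72552147 157.5       ] depth there [507.65341363  76.69481911 158.65014534]
[  223    46   106   147 12692]
img rect z36 ((517.96630859375, 38.603172302246094), (133.2010955810547, 190.26434326171875), 6.552286624908447)
[[236, 46], [228, 59], [223, 184], [300, 192], [328, 78], [324, 57]]
[[452.0, 126.0], [444.0, 109.0], [464.0, -58.0], [579.0, -49.0], [577.0, 111.0], [565.0, 135.0]]
[[449.0, 131.0], [441.0, 112.0], [462.0, -70.0], [587.0, -60.0], [585.0, 115.0], [572.0, 140.0]]
4.0 flat [3.8000e-02 3.0000e-03 2.8102e+01] hi (array([-23.2,  27.3]), np.int64(1301)) lo (array([-20.4,  31. ]), np.int64(386)) mid (array([-23. ,  31.9]), np.int64(181))
5.0 flat [3.9000e-02 1.0000e-03 2.8125e+01] hi (array([-22.6,  28. ]), np.int64(1316)) lo (array([-21.1,  30.1]), np.int64(385)) mid (array([-22.9,  31.6]), np.int64(180))
6.000000000000001 flat [ 4.2000e-02 -1.0000e-03  2.8148e+01] hi (array([-22. ,  28.7]), np.int64(1345)) lo (array([-21.8,  29.5]), np.int64(385)) mid (array([-22.8,  31.4]), np.int64(173))
7.0 flat [ 4.3000e-02 -2.0000e-03  2.8174e+01] hi (array([-21.4,  29.4]), np.int64(1399)) lo (array([-22.5,  28.8]), np.int64(388)) mid (array([-22.8,  31.4]), np.int64(181))
8.0 flat [ 4.5000e-02 -2.0000e-03  2.8204e+01] hi (array([-20.7,  30. ]), np.int64(1427)) lo (array([-23.3,  28. ]), np.int64(393)) mid (array([-22.8,  31.4]), np.int64(183))
```

View pics/crop.png

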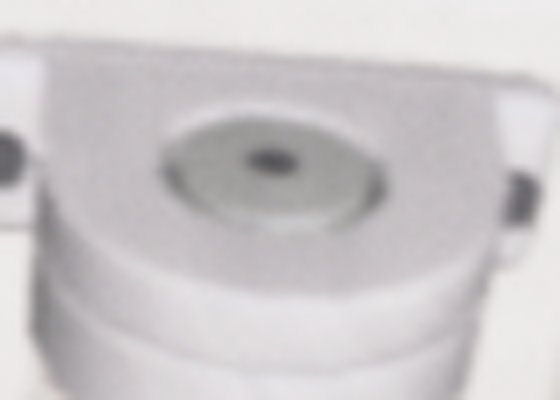

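```bash
python3 - <<'E'
from h import *
c=pickle.load(open('d1.pkl','rb'))['wrist']
for p in((304,418),(318,460),(326,512)): print(world(c,p[0]/1.5,p[1]/1.5,z=9).round(1))
g=cv2.cvtColor(c['img'],cv2.COLOR_BGR2GRAY)
sub=g[272:342,196:226];ys,xs=np.nonzero(sub>70)
L=np.array([world(c,x+196,y+272,z=9)[:2] for x,y in zip(xs,ys)]).astype(np.float32)
print(len(L),cv2.minAreaRect(L),cv2.fitLine(L,cv2.DIST_HUBER,0,.01,.01).ravel(),L[np.argmax(L[:,1])])
E
```

```text
[ 454.7 -247.     9. ]
[ 479.6 -303.6    9. ]
[ 501.4 -381.7    9. ]
539 ((477.97344970703125, -311.504150390625), (17.204696655273438, 149.43321228027344), 20.62691879272461) [ 3.5654357e-01 -9.3427873e-01  4.7746594e+02 -3.1022800e+02] [ 456.26834 -241.12305]
```

Emit:
{"api": "servo_tool", "payload": {
  "moves": [
    [[-0.011,-0.33,-0.2],[0,0,0.17],0.06],
    [[-0.011,-0.33,-0.2],[0,0,0.17],0.06],
    [[-0.011,-0.33,-0.2],[0,0,0.17],0.06],
    [[-0.011,-0.33,-0.2],[0,0,0.17],0.06],
    [[-0.011,-0.33,-0.2],[0,0,0.17],0.06],
    [[-0.011,-0.33,-0.2],[0,0,0.17],0.06],
    [[-0.011,-0.33,-0.2],[0,0,0.17],0.06],
    [[-0.011,-0.33,-0.2],[0,0,0.17],0.06],
    [[-0.011,-0.33,-0.2],[0,0,0.17],0.06],
    [[-0.011,-0.33,-0.2],[0,0,0.17],0.06],
    [[-0.011,-0.33,-0.24],[0,0,0.17],0.06],
    [[-0.011,-0.33,-0.27],[0,0,0.17],0.06],
    [[-0.011,-0.33,-0.29],[0,0,0.17],0.06],
    [[-0.011,-0.33,-0.297],[0,0,0.17],0.06],
    [[-0.011,-0.33,-0.297],[0,0,0.17],0.06],
    [[-0.011,-0.33,-0.297],[0,0,0.17],0.06]
  ]
}}

```text
time_s: 3.5
tool_pos: [490.5, -334.4, 78.6]
orientation: [3.14, 0.002, 1.93]
wrist_force: [-0.5, 0.7, -0.0]
grip_width: 60.3
grasp_force: 0.0
```

```bash
python3 - <<'E'
from h import *
d=grab(['wrist']);pickle.dump(d,open('d2.pkl','wb'));c=d['wrist']
cv2.imwrite('pics/w2.png',c['img'])
E
```

```text
(no output)
```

View pics/w2.png

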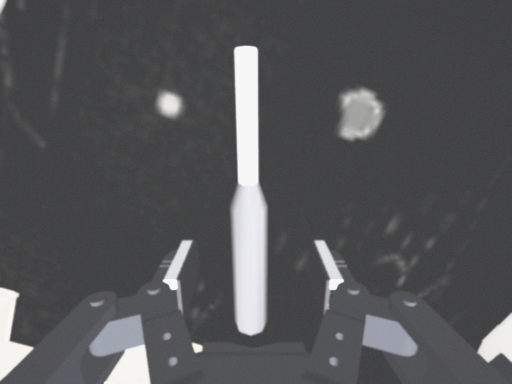

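The punch lies between the open fingers: tip at (246,46), body from row 190 to row 335. I'm closing on it.

Emit:
{"api": "servo_tool", "payload": {
  "moves": [
    [[0,0,0],[0,0,0],0.01],
    [[0,0,0],[0,0,0],0.01],
    [[0,0,0],[0,0,0],0.01],
    [[0,0,0],[0,0,0],0.01],
    [[0,0,0],[0,0,0],0.01],
    [[0,0,0],[0,0,0],0.01],
    [[0,0,0],[0,0,0],0.01],
    [[0,0,0.03],[0,0,0],0.01],
    [[0,0,0.08],[0,0,0],0.01],
    [[0,0,0.12],[0,0,0],0.01],
    [[0,0,0.12],[0,0,0],0.01],
    [[0,0,0.12],[0,0,0],0.01]
  ],
  "newtons": 90
}}

```text
time_s: 4.75
tool_pos: [489.7, -334.2, 197.7]
orientation: [3.141, 0.001, 1.93]
wrist_force: [0.9, 0.5, -2.8]
grip_width: 14.6
grasp_force: 89.0
```

```bash
python3 - <<'E'
from h import *
s=bot.state();print(s['tool_pos'],s['orientation'],s['grip_width'])
d=grab(['wrist','scene']);pickle.dump(d,open('d3.pkl','wb'));c=d['wrist']
cv2.imwrite('pics/w3.png',c['img'])
W=cloud(c)
from scipy.spatial.transform import Rotation as Ro
R=Ro.from_euler('xyz',s['orientation']).as_matrix()
T=(W-s['tool_pos'])@R   # tool frame
k=(abs(T[...,1])<13)&(T[...,2]>35)&(T[...,2]<95)&(T[...,0]>-60)&(T[...,0]<150)
Q=T[k]
for x in range(-60,150,10):
    b=Q[(Q[:,0]>=x)&(Q[:,0]<x+10)]
    if len(b): print(x,len(b),b[:,1].min().round(1),b[:,1].max().round(1),np.median(b[:,1]).round(1),np.percentile(b[:,2],[5,20,50,95]).round(1))
E
```

```text
[ 489.74055946 -334.2151787   197.65772925] [3.14069131e+00 1.46921300e-03 1.92975635e+00] 14.64637537216324
-60 18 -9.2 6.2 -2.9 [60.2 60.7 61.8 66.4]
-50 399 -10.4 8.0 -0.9 [59.3 60.  61.  67.3]
-40 459 -10.2 7.8 -1.5 [59.2 60.  61.2 66.3]
-30 444 -9.5 7.0 -0.9 [59.3 59.9 61.  64.4]
-20 494 -10.4 8.0 -1.5 [36.  59.4 60.6 63.1]
-10 676 -10.2 7.8 -1.0 [35.3 44.  60.  62.4]
0 1593 -13.0 12.7 1.6 [35.4 39.6 54.7 64.2]
10 645 -11.0 10.4 -1.0 [59.3 60.  61.1 67.2]
20 733 -10.9 8.4 -1.5 [59.3 60.2 61.5 68. ]
30 557 -9.2 6.1 -1.0 [61.4 62.6 63.9 67.9]
40 398 -6.0 3.5 -1.5 [63.5 64.1 64.9 67.8]
50 418 -5.9 3.3 -1.3 [63.6 64.1 64.8 67.3]
60 471 -6.3 3.7 -1.5 [63.4 64.  64.9 68.3]
70 515 -6.2 3.6 -1.5 [63.4 64.  64.7 68.3]
80 529 -6.0 3.5 -1.5 [63.3 63.9 64.7 67.8]
90 515 -5.9 3.4 -1.1 [63.2 63.9 64.7 67.3]
```

View pics/w3.png

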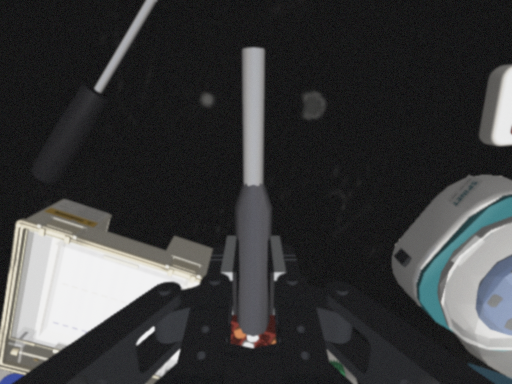

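```bash
cat >> h.py <<'E'
from scipy.spatial.transform import Rotation as Ro
psi=np.radians(6.3);mid=np.array([512.5,30.5,130.])
ex=np.array([np.cos(psi),np.sin(psi),0]);u=np.array([-np.sin(psi)*.866,np.cos(psi)*.866,.5]);nn=np.array([np.sin(psi)*.5,-np.cos(psi)*.5,.866])
RT=np.c_[u,ex,-nn]
def turn(Rt=RT):
    s=bot.state();R=Ro.from_euler('xyz',s['orientation'])
    return (Ro.from_matrix(Rt)*R.inv()).as_rotvec().round(4)
E
python3 - <<'E'
from h import *
s=bot.state();p=s['tool_pos'];print(turn(),s['q'].round(2))
for a in(-75,-43,-3): print(a,((mid+(a-100)*u+.7*ex+69*nn-p)/1000).round(4))
E
```

```text
[ 0.5073  0.1188 -0.244 ] [-0.67  0.37  1.79  0.    0.98 -1.03]
-75 [ 0.0455  0.1786 -0.0924]
-43 [ 0.0425  0.2061 -0.0764]
-3 [ 0.0387  0.2405 -0.0564]
```

Emit:
{"api": "servo_tool", "payload": {
  "moves": [
    [[0,0,0],[0.127,0.03,-0.061],0.01],
    [[0,0,0],[0.254,0.06,-0.122],0.01],
    [[0.01,0.02,0],[0.38,0.09,-0.183],0.01],
    [[0.02,0.06,0],[0.507,0.119,-0.244],0.01],
    [[0.03,0.1,-0.02],[0.507,0.119,-0.244],0.01],
    [[0.04,0.14,-0.05],[0.507,0.119,-0.244],0.01],
    [[0.045,0.165,-0.08],[0.507,0.119,-0.244],0.01],
    [[0.0455,0.1786,-0.0924],[0.507,0.119,-0.244],0.01],
    [[0.0455,0.1786,-0.0924],[0.507,0.119,-0.244],0.01],
    [[0.0455,0.1786,-0.0924],[0.507,0.119,-0.244],0.01],
    [[0.0455,0.1786,-0.0924],[0.507,0.119,-0.244],0.01],
    [[0.0455,0.1786,-0.0924],[0.507,0.119,-0.244],0.01]
  ]
}}

```text
time_s: 6.05
tool_pos: [536.1, -157.5, 106.0]
orientation: [3.136, -0.517, 1.681]
wrist_force: [0.3, -0.7, -2.2]
grip_width: 14.4
grasp_force: 89.0
```

```bash
python3 - <<'E'
from h import *
s=bot.state();p=s['tool_pos'];print(p,turn(),s['q'].round(2),s['wrist_force'].round(1),'cmd err',(mid-175*u+.7*ex+69*nn-p).round(1))
d=grab(['wrist','scene']);pickle.dump(d,open('d4.pkl','wb'));c=d['wrist']
a=c['img'];b=cv2.resize(d['scene']['img'][150:260,180:320],(490,384),interpolation=cv2.INTER_CUBIC)
cv2.imwrite('pics/w4.png',cv2.resize(np.hstack([a,b]),(800,307)))
W=cloud(c)-mid;A,B,H=W@ex,W@u,W@nn
k=(B>-140)&(B<-66)&(abs(A)<20)&(abs(H)<25)
for x in range(-140,-50,8):
    q=k&(B>=x)&(B<x+8)
    if q.sum(): print(x,q.sum(),np.percentile(A[q],[2,50,98]).round(1),np.percentile(H[q],[5,50,95]).round(1))
k=(B>-53)&(B<-31)&(abs(A)<45)&(H>5)&(H<45)
print('cheek',np.percentile(A[k],[2,98]),np.percentile(H[k],98),k.sum())
E
```

```text
[ 536.14663785 -157.50727036  106.02994188] [0.0062 0.0055 0.0028] [-0.54  0.58  1.77  0.45  1.15 -0.91] [ 0.3 -0.7 -2.2] cmd err [-2.5  3.2 -3.8]
-140 343 [-2.4  2.2  7.3] [ 6.8  9.9 11.5]
-132 323 [-2.2  2.7  7.1] [ 7.4  9.9 11.3]
-124 336 [-2.1  2.4  7. ] [ 7.3  9.8 11.3]
-116 379 [-2.5  2.2  6.9] [ 6.3  9.7 11.1]
-108 394 [-2.4  2.2  7.3] [ 6.2  9.6 11.2]
-100 417 [-2.3  2.2  7.2] [ 6.5  9.6 11.1]
-92 441 [-2.2  2.2  7.1] [ 7.   9.7 11. ]
-84 379 [-2.1  2.6  7. ] [ 6.9  9.6 11.1]Traceback (most recent call last):
  File "<stdin>", line 12, in <module>
    return _quantile_unchecked(
        a, q, axis, out, overwrite_input, method, keepdims, weights)
    return _ureduce(a,
                    func=_quantile_ureduce_func,
    ...<5 lines>...
                    overwrite_input=overwrite_input,
                    method=method)
    r = func(a, **kwargs)
    result = _quantile(arr,
                       quantiles=q,
    ...<2 lines>...
                       out=out,
                       weights=wgt)
    slices_having_nans = np.isnan(arr[-1, ...])
                                  ~~~^^^^^^^^^
IndexError: index -1 is out of bounds for axis 0 with size 0
```

View pics/w4.png

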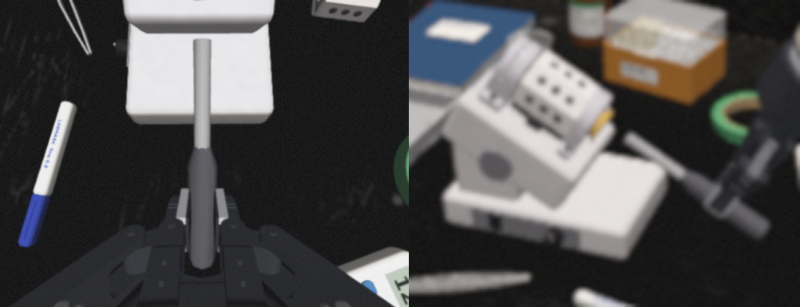

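Emit:
{"api": "servo_tool", "payload": {
  "moves": [
    [[-0.0025,0.0022,-0.0043],[0.006,0.005,0.003],0.01],
    [[-0.0025,0.0022,-0.0043],[0.006,0.005,0.003],0.01],
    [[-0.0025,0.0022,-0.0043],[0.006,0.005,0.003],0.01],
    [[-0.0034,0.0108,0.0007],[0.006,0.005,0.003],0.01],
    [[-0.0044,0.0194,0.0057],[0.006,0.005,0.003],0.01],
    [[-0.005,0.0246,0.0087],[0.006,0.005,0.003],0.01],
    [[-0.005,0.0246,0.0087],[0.006,0.005,0.003],0.01],
    [[-0.005,0.0246,0.0087],[0.006,0.005,0.003],0.01]
  ]
}}

```text
time_s: 6.95
tool_pos: [530.2, -130.6, 113.5]
orientation: [-3.139, -0.525, 1.682]
wrist_force: [-0.6, -0.6, -1.8]
grip_width: 14.7
grasp_force: 89.0
```

```bash
cat >> h.py <<'E'
def st(extra=0):
    s=bot.state();e=s['tool_pos']-mid;f=s['wrist_force']
    print('t',s['time_s'],'tcp ex,u,n',(e@RT).round(1)*[1,1,-1],'turn',turn(),'F u,ex,-n',(f@RT).round(1),'w',round(s['grip_width'],1),s['grasp_force'].round() if extra else '')
E
python3 - <<'E'
from h import *
st()
d=grab(['scene','wrist']);pickle.dump(d,open('d5.pkl','wb'))
b=cv2.resize(d['scene']['img'][150:260,180:320],(490,385),interpolation=cv2.INTER_CUBIC);cv2.imwrite('pics/s5.png',b)
E
```

```text
t 6.95 tcp ex,u,n [-1.486e+02 -1.000e-01  6.670e+01] turn [-0.0014 -0.0022 -0.0027] F u,ex,-n [-1.3 -0.6  1.3] w 14.7
```

View pics/s5.png

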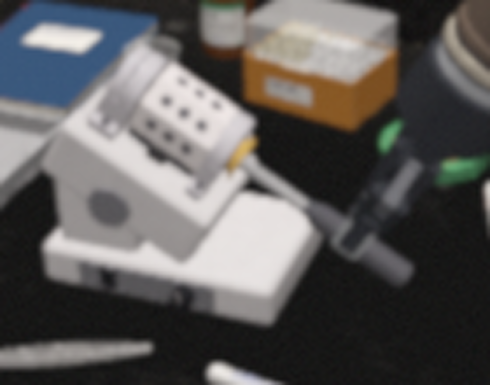

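The punch tip sits in the brass mouth at (243,155). I'm pushing on along the axle.

Emit:
{"api": "servo_tool", "payload": {
  "moves": [
    [[0.0004,0.001,0.002],[0,0,0],0.01],
    [[0.0002,0.003,0.003],[0,0,0],0.01],
    [[0,0.0048,0.0041],[0,0,0],0.01],
    [[-0.0002,0.0074,0.0056],[0,0,0],0.01],
    [[-0.0005,0.0098,0.007],[0,0,0],0.01],
    [[-0.0007,0.0125,0.0085],[0,0,0],0.01],
    [[-0.001,0.0148,0.01],[0,0,0],0.01],
    [[-0.0012,0.0175,0.0115],[0,0,0],0.01],
    [[-0.0014,0.02,0.013],[0,0,0],0.01],
    [[-0.0014,0.02,0.013],[0,0,0],0.01]
  ]
}}

```text
time_s: 8.05
tool_pos: [529.4, -113.8, 125.5]
orientation: [-3.141, -0.518, 1.682]
wrist_force: [0.9, -7.8, -6.1]
grip_width: 14.8
grasp_force: 89.0
```

```bash
python3 -c "
from h import *
st(1)"
```

```text
Traceback (most recent call last):
  File "h.py", line 31, in st
    print('t',s['time_s'],'tcp ex,u,n',(e@RT).round(1)*[1,1,-1],'turn',turn(),'F u,ex,-n',(f@RT).round(1),'w',round(s['grip_width'],1),s['grasp_force'].round() if extra else '')
                                                                                                                                       ^^^^^^^^^^^^^^^^^^^^^^
AttributeError: 'float' object has no attribute 'round'
```

Emit:
{"api": "servo_tool", "payload": {
  "moves": [
    [[-0.0003,0.0026,0.0015],[0,0,0],0.01],
    [[-0.0005,0.0052,0.003],[0,0,0],0.01],
    [[-0.0008,0.0078,0.0045],[0,0,0],0.01],
    [[-0.001,0.0103,0.006],[0,0,0],0.01],
    [[-0.0014,0.013,0.0075],[0,0,0],0.01],
    [[-0.0017,0.0155,0.009],[0,0,0],0.01],
    [[-0.002,0.018,0.0105],[0,0,0],0.01],
    [[-0.0023,0.0207,0.012],[0,0,0],0.01],
    [[-0.0026,0.0232,0.0135],[0,0,0],0.01],
    [[-0.0028,0.0258,0.015],[0,0,0],0.01],
    [[-0.003,0.0267,0.0155],[0,0,0],0.01],
    [[-0.003,0.0267,0.0155],[0,0,0],0.01],
    [[-0.003,0.0267,0.0155],[0,0,0],0.01]
  ]
}}

```text
time_s: 9.35
tool_pos: [526.3, -86.9, 141.0]
orientation: [-3.141, -0.518, 1.682]
wrist_force: [0.1, -7.8, -5.8]
grip_width: 14.7
grasp_force: 89.1
```

```bash
sed -i "s/s\['grasp_force'\].round() if extra else ''/s['grasp_force']/" h.py; python3 - <<'E'
from h import *
st()
d=grab(['scene','wrist','top']);pickle.dump(d,open('d6.pkl','wb'))
a=cv2.resize(d['scene']['img'][130:260,160:320],(474,385),interpolation=cv2.INTER_CUBIC)
t=cv2.resize(d['top']['img'][170:250,170:270],(320,385),interpolation=cv2.INTER_CUBIC);cv2.imwrite('pics/s6.png',np.hstack([a,t]))
W=cloud(d['top'])-mid;A,B,H=W@ex,W@u,W@nn
k=(abs(A)<25)&(B>56)&(B<130)&(abs(H)<25);print(k.sum(),np.percentile(B[k],[5,50,95,99]) if k.sum() else 0,np.median(A[k]),np.percentile(H[k],[50,95]))
E
```

```text
t 9.35 tcp ex,u,n [-96.9   0.8  68.6] turn [ 0.0056  0.0002 -0.0019] F u,ex,-n [-9.7 -0.8  1.1] w 14.7 89.11360837126267
142 [ 56.43279074  80.94536811 101.50629152 102.46961999] 3.9039977495758773 [ 4.9689827  13.04000001]
```

View pics/s6.png

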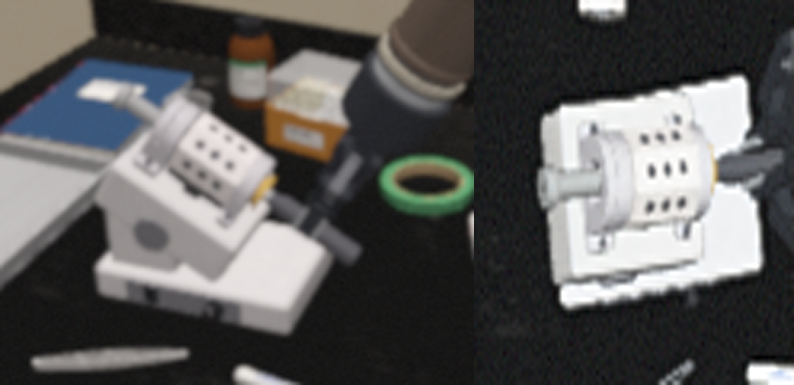

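The scene crop shows the pin head standing about 45 mm clear at (125,95); the top crop shows the same. Next I retract the punch and lay it back.

Emit:
{"api": "servo_tool", "payload": {
  "moves": [
    [[0.002,-0.017,-0.01],[0,0,0],0.01],
    [[0.004,-0.034,-0.02],[0,0,0],0.01],
    [[0.0055,-0.05,-0.029],[0,0,0],0.01],
    [[0.0067,-0.0602,-0.035],[0,0,0],0.01],
    [[0.0067,-0.0602,-0.035],[0,0,0],0.01],
    [[0.005,-0.09,-0.01],[0,0,0],0.01],
    [[0,-0.12,0.03],[-0.05,-0.012,0.024],0.01],
    [[-0.01,-0.16,0.05],[-0.18,-0.042,0.086],0.01],
    [[-0.02,-0.2,0.05],[-0.3,-0.07,0.144],0.01],
    [[-0.03,-0.23,0.04],[-0.42,-0.098,0.2],0.01],
    [[-0.0366,-0.2473,0.02],[-0.512,-0.119,0.244],0.01],
    [[-0.0366,-0.2473,-0.02],[-0.512,-0.119,0.244],0.01],
    [[-0.0366,-0.2473,-0.045],[-0.512,-0.119,0.244],0.01],
    [[-0.0366,-0.2473,-0.053],[-0.512,-0.119,0.244],0.01],
    [[-0.0366,-0.2473,-0.053],[-0.512,-0.119,0.244],0.01],
    [[-0.0366,-0.2473,-0.053],[-0.512,-0.119,0.244],0.01],
    [[-0.0366,-0.2473,-0.053],[-0.512,-0.119,0.244],0.01]
  ]
}}

```text
time_s: 11.2
tool_pos: [490.4, -332.3, 90.6]
orientation: [-3.137, 0.001, 1.93]
wrist_force: [0.4, 0.2, -2.2]
grip_width: 14.6
grasp_force: 89.0
```

```bash
python3 - <<'E'
from h import *
s=bot.state();print(s['tool_pos'],s['orientation'],s['wrist_force'])
c=camera('wrist');W=cloud(c)
R=Ro.from_euler('xyz',s['orientation']).as_matrix()
T=(W-s['tool_pos'])@R
k=(abs(T[...,1])<13)&(T[...,2]>55)&(T[...,2]<73)&(T[...,0]>-60)&(T[...,0]<120)
for x in (-50,-40,-30,10,20,40,60,80,90,95,100):
    b=T[k&(T[...,0]>=x)&(T[...,0]<x+8)]
    if len(b): print(x,len(b),np.median(b[:,1]).round(1),np.percentile(b[:,2],[5,20,50]).round(1))
E
```

```text
[ 490.40348399 -332.2631918    90.57916962] [-3.13717442e+00  1.21798442e-03  1.93011415e+00] [ 0.37557912  0.24540127 -2.2463372 ]
-50 311 -1.5 [59.3 60.1 61.1]
-40 368 -1.5 [59.2 60.1 61.1]
-30 358 -1.5 [59.2 60.  61. ]
10 507 -1.0 [59.3 60.  61.1]
20 577 -1.5 [59.4 60.2 61.3]
40 316 -1.5 [63.5 64.1 64.9]
60 370 -1.5 [63.6 64.1 64.9]
80 418 -1.3 [63.5 64.1 64.9]
90 459 -1.5 [63.3 64.  64.9]
95 236 -1.5 [63.3 64.1 64.9]
```

Emit:
{"api": "servo_tool", "payload": {
  "moves": [
    [[0,0,-0.006],[0,0,0],0.01],
    [[0,0,-0.01],[0,0,0],0.01],
    [[0,0,-0.0125],[0,0,0],0.01],
    [[0,0,-0.0125],[0,0,0],0.01],
    [[0,0,-0.0125],[0,0,0],0.01],
    [[0,0,-0.0125],[0,0,0],0.01]
  ]
}}

```text
time_s: 11.85
tool_pos: [489.3, -331.6, 78.0]
orientation: [-3.135, -0.002, 1.93]
wrist_force: [-3.3, 2.3, 9.4]
grip_width: 14.9
grasp_force: 90.4
```

Emit:
{"api": "servo_tool", "payload": {
  "moves": [
    [[0,0,0],[0,0,0],0.04],
    [[0,0,0],[0,0,0],0.05],
    [[0,0,0],[0,0,0],0.06],
    [[0,0,0],[0,0,0],0.06],
    [[0,0,0.03],[0,0,0],0.06],
    [[0,0,0.07],[0,0,0],0.06],
    [[0,0,0.12],[0,0,0],0.06],
    [[0,0.03,0.17],[0.1,0.023,-0.049],0.06],
    [[0.005,0.07,0.2134],[0.23,0.054,-0.11],0.06],
    [[0.01,0.12,0.2134],[0.36,0.083,-0.17],0.06],
    [[0.015,0.17,0.2134],[0.5075,0.119,-0.244],0.06],
    [[0.0212,0.3796,0.2134],[0.5075,0.119,-0.244],0.06],
    [[0.0212,0.3796,0.2134],[0.5075,0.119,-0.244],0.06],
    [[0.0212,0.3796,0.2134],[0.5075,0.119,-0.244],0.06],
    [[0.0212,0.3796,0.2134],[0.5075,0.119,-0.244],0.06],
    [[0.0212,0.3796,0.2134],[0.5075,0.119,-0.244],0.06],
    [[0.0212,0.3796,0.2134],[0.5075,0.119,-0.244],0.06],
    [[0.0212,0.3796,0.2134],[0.5075,0.119,-0.244],0.06],
    [[0.0212,0.3796,0.2134],[0.5075,0.119,-0.244],0.06]
  ]
}}

```text
time_s: 13.75
tool_pos: [510.5, 47.2, 289.5]
orientation: [-3.138, -0.521, 1.68]
wrist_force: [1.4, 0.5, -0.3]
grip_width: 59.8
grasp_force: 0.0
```

```bash
python3 - <<'E'
from h import *
st();print(bot.state()['tool_pos'],bot.state()['q'].round(2))
d=grab(['wrist','top']);pickle.dump(d,open('d7.pkl','wb'))
cv2.imwrite('pics/w7.png',np.hstack([d['wrist']['img'],cv2.resize(d['top']['img'][200:250,310:380],(288,384))[:,:]]))
W=cloud(d['wrist'])-mid;A,B,H=W@ex,W@u,W@nn
for x in range(56,112,5):
    k=(abs(A)<25)&(B>x)&(B<x+5)&(H>-2)&(H<25)
    if k.sum(): print(x,k.sum(),np.percentile(A[k],[3,97]).round(1),np.percentile(H[k],[5,50,95]).round(1))
E
```

```text
t 13.75 tcp ex,u,n [ 94.3  -0.2 129.7] turn [ 0.0031 -0.0031 -0.0014] F u,ex,-n [0.1 1.4 0.5] w 59.8 0.0
[510.45463718  47.17344135 289.45379137] [-0.22  0.18  1.9   0.51  1.29 -0.53]
56 118 [-6.7  8.2] [1.6 6.  7.5]
61 110 [-6.6  8.1] [1.9 6.1 7.4]
66 122 [-6.6  8. ] [2.2 6.  7.6]
71 122 [-7.4  8. ] [1.2 5.9 7.6]
76 127 [-7.3  8. ] [0.4 5.8 7.5]
81 125 [-7.3  7.9] [1.1 5.9 7.4]
86 89 [-7.3  7.6] [2.1 6.4 9.6]
91 198 [-10.   11.4] [ 2.5  9.1 11.3]
96 318 [-10.   11.3] [-0.7  6.4 10.8]
```

View pics/w7.png

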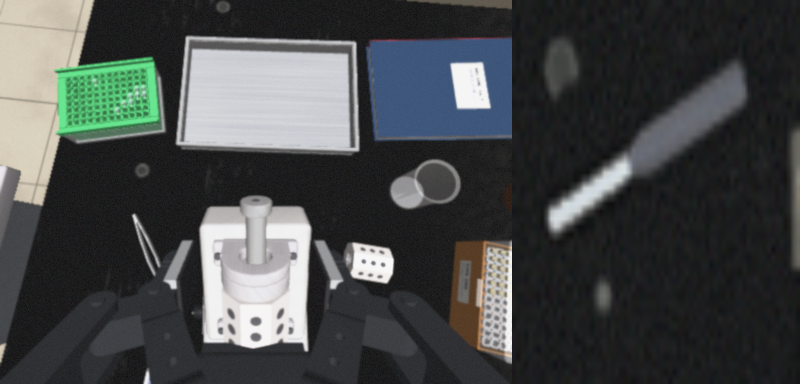

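The wrist view shows the pin head at (257,207), clear of the cheek, with the tray behind it at (268,95). The punch lies level on the worktop in the top crop. I'm gripping the head.

Emit:
{"api": "servo_tool", "payload": {
  "moves": [
    [[-0.001,0.01,-0.017],[0,0,0],0.05],
    [[-0.002,0.02,-0.034],[0,0,0],0.05],
    [[-0.003,0.03,-0.05],[0,0,0],0.05],
    [[-0.0034,0.0348,-0.0591],[0,0,0],0.05],
    [[-0.0034,0.0348,-0.0591],[0,0,0],0.05],
    [[-0.0034,0.0348,-0.0591],[0,0,0],0.05],
    [[-0.0034,0.0348,-0.0591],[0,0,0],0.015],
    [[-0.0034,0.0348,-0.0591],[0,0,0],0.015],
    [[-0.0034,0.0348,-0.0591],[0,0,0],0.015],
    [[-0.0034,0.0348,-0.0591],[0,0,0],0.015],
    [[-0.0034,0.0348,-0.0591],[0,0,0],0.015],
    [[-0.0034,0.0348,-0.0591],[0,0,0],0.015]
  ],
  "newtons": 80
}}

```text
time_s: 15.05
tool_pos: [507.5, 82.7, 231.0]
orientation: [-3.14, -0.521, 1.682]
wrist_force: [1.0, -1.5, 2.0]
grip_width: 20.2
grasp_force: 78.2
```

```bash
python3 -c "
from h import *
st()"
```

```text
t 15.05 tcp ex,u,n [95.9  0.8 61.2] turn [ 0.0028 -0.0013 -0.0018] F u,ex,-n [-0.3  0.8 -2.5] w 20.2 78.24877738952637
```

Gripped (the width readout runs about 3.5 mm low here, as it did with the punch). I'm drawing the pin out.

Emit:
{"api": "servo_tool", "payload": {
  "moves": [
    [[-0.0005,0.0043,0.0025],[0,0,0],0.015],
    [[-0.001,0.0086,0.005],[0,0,0],0.015],
    [[-0.0015,0.013,0.0075],[0,0,0],0.015],
    [[-0.002,0.0172,0.01],[0,0,0],0.015],
    [[-0.0025,0.0215,0.0125],[0,0,0],0.015],
    [[-0.003,0.0258,0.015],[0,0,0],0.015],
    [[-0.0035,0.03,0.0175],[0,0,0],0.015],
    [[-0.004,0.0344,0.02],[0,0,0],0.015],
    [[-0.0045,0.0387,0.0225],[0,0,0],0.015],
    [[-0.005,0.043,0.025],[0,0,0],0.015],
    [[-0.0055,0.0473,0.0275],[0,0,0],0.015],
    [[-0.006,0.0516,0.03],[0,0,0],0.015],
    [[-0.0065,0.056,0.0325],[0,0,0],0.015],
    [[-0.007,0.061,0.0355],[0,0,0],0.015],
    [[-0.0075,0.067,0.039],[0,0,0],0.015],
    [[-0.0075,0.067,0.039],[0,0,0],0.015]
  ]
}}

```text
time_s: 16.65
tool_pos: [499.5, 150.8, 270.2]
orientation: [-3.139, -0.522, 1.683]
wrist_force: [0.2, -0.7, -1.8]
grip_width: 20.4
grasp_force: 78.3
```

```bash
python3 - <<'E'
from h import *
st();s=bot.state();print(s['tool_pos'])
c=camera('wrist');pickle.dump(c,open('d8.pkl','wb'));W=cloud(c)
T=(W-s['tool_pos'])@RT
for x in range(-90,15,10):
    k=(abs(T[...,1])<14)&(T[...,2]>45)&(T[...,2]<80)&(T[...,0]>=x)&(T[...,0]<x+10)
    if k.sum(): print(x,k.sum(),np.percentile(T[...,1][k],[3,97]).round(1),np.percentile(T[...,2][k],[5,50]).round(1))
t=camera('top');D=cloud(t)-mid;A,B,H=D@ex,D@u,D@nn
k=(abs(A)<14)&(B>56)&(abs(H)<20)&(B<190);print(np.histogram(B[k],bins=range(55,190,10)))
# tray
Q=cloud(c).reshape(-1,3)
m=(cv2.inRange(t['img'][160:270,95:175],(150,150,150),(255,255,255)));ys,xs=np.nonzero(m)
L=np.array([world(t,x+95,y+160,z=20)[:2] for x,y in zip(xs,ys)]).astype(np.float32);print('tray',cv2.minAreaRect(L),len(L))
print(W[:60].reshape(-1,3)[::500].shape)
E
```

```text
t 16.65 tcp ex,u,n [174.9   0.2  60.9] turn [ 0.0019 -0.0022 -0.0031] F u,ex,-n [-1.5  0.1  1.2] w 20.4 78.3193588256836
[499.45272451 150.77905445 270.21996366]
-70 2 [-7.8 -7.7] [62.7 63.2]
-60 230 [-7.6  7.6] [55.6 57.4]
-50 373 [-7.5  7.4] [55.4 56.9]
-40 419 [-7.6  7.2] [55.2 56.8]
-30 425 [-7.9  7. ] [55.2 56.8]
-20 487 [-8.4  7.9] [54.9 56.5]
-10 488 [-11.1   9.2] [50.4 52.9]
0 1455 [-13.  13.] [47.8 57.2]
10 3 [12.8 13.7] [46.5 46.5]
(array([ 4,  0,  0,  0,  0,  0,  0,  0,  0,  0,  0, 18, 46]), array([ 55,  65,  75,  85,  95, 105, 115, 125, 135, 145, 155, 165, 175,
       185]))
tray ((506.5921630859375, 291.8349609375), (245.4082489013672, 178.00819396972656), 4.177258491516113) 4321
(62, 3)
```

Emit:
{"api": "servo_tool", "payload": {
  "moves": [
    [[0,0.04,0],[-0.06,-0.007,0],0.015],
    [[-0.01,0.08,0],[-0.18,-0.02,0],0.015],
    [[-0.025,0.12,0],[-0.3,-0.033,0],0.015],
    [[-0.04,0.16,-0.02],[-0.42,-0.046,0],0.015],
    [[-0.0545,0.186,-0.06],[-0.52,-0.0575,0],0.015],
    [[-0.0545,0.186,-0.1],[-0.52,-0.0575,0],0.015],
    [[-0.0545,0.186,-0.14],[-0.52,-0.0575,0],0.015],
    [[-0.0545,0.186,-0.16],[-0.52,-0.0575,0],0.015],
    [[-0.0545,0.186,-0.16],[-0.52,-0.0575,0],0.015],
    [[-0.0545,0.186,-0.16],[-0.52,-0.0575,0],0.015],
    [[-0.0545,0.186,-0.16],[-0.52,-0.0575,0],0.015]
  ]
}}

```text
time_s: 17.85
tool_pos: [446.4, 336.7, 111.3]
orientation: [-3.141, -0.0, 1.68]
wrist_force: [0.5, 0.6, -1.8]
grip_width: 20.0
grasp_force: 78.5
```

```bash
python3 - <<'E'
from h import *
s=bot.state();print(s['tool_pos'],s['orientation'],s['wrist_force'].round(1))
d=grab(['wrist','top']);pickle.dump(d,open('d9.pkl','wb'))
cv2.imwrite('pics/w9.png',np.hstack([d['wrist']['img'],cv2.resize(d['top']['img'][160:270,90:170],(279,384))]))
c=d['wrist'];W=cloud(c)
T=(W-s['tool_pos'])@Ro.from_euler('xyz',s['orientation']).as_matrix()
for x in range(-100,15,10):
    k=(abs(T[...,1])<14)&(T[...,2]>45)&(T[...,2]<80)&(T[...,0]>=x)&(T[...,0]<x+10)
    if k.sum(): print(x,k.sum(),np.percentile(T[...,2][k],[5,50]).round(1))
E
```

```text
[446.36038103 336.65049539 111.28436116] [-3.14071628e+00 -2.30838388e-04  1.68028334e+00] [ 0.5  0.6 -1.8]
-70 4 [64.1 64.3]
-60 244 [57.  58.6]
-50 378 [56.7 58.1]
-40 412 [56.3 58.2]
-30 436 [56.4 57.9]
-20 483 [56.1 57.7]
-10 496 [51. 54.]
0 1468 [48.  58.2]
```

View pics/w9.png

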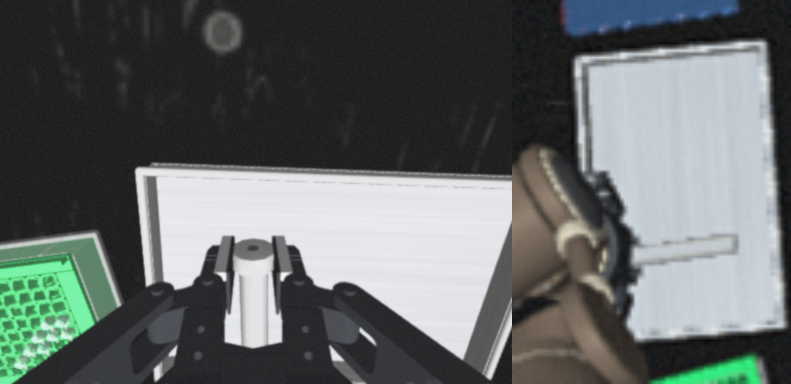

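The pin is held level over the tray floor (head at (252,248) in the wrist view). I'm lowering it.

Emit:
{"api": "servo_tool", "payload": {
  "moves": [
    [[0,0,-0.012],[0,0,0],0.015],
    [[0,0,-0.022],[0,0,0],0.015],
    [[0,0,-0.028],[0,0,0],0.015],
    [[0,0,-0.031],[0,0,0],0.015],
    [[0,0,-0.032],[0,0,0],0.015],
    [[0,0,-0.032],[0,0,0],0.015],
    [[0,0,-0.032],[0,0,0],0.015]
  ]
}}

```text
time_s: 18.65
tool_pos: [444.3, 335.7, 79.0]
orientation: [-3.135, 0.003, 1.681]
wrist_force: [-5.5, -3.3, 13.2]
grip_width: 20.4
grasp_force: 80.1
```

Emit:
{"api": "servo_tool", "payload": {
  "moves": [
    [[0,0,0],[0,0,0],0.03],
    [[0,0,0],[0,0,0],0.04],
    [[0,0,0],[0,0,0],0.045],
    [[0,0,0],[0,0,0],0.045],
    [[0,0,0.02],[0,0,0],0.045],
    [[0,0,0.06],[0,0,0],0.045],
    [[0,0,0.11],[0,0,0],0.085],
    [[0,0,0.16],[0,0,0],0.085],
    [[0.01,-0.04,0.2],[0.12,0.013,0],0.085],
    [[0.02,-0.08,0.22],[0.24,0.026,0],0.085],
    [[0.03,-0.12,0.22],[0.36,0.04,0],0.085],
    [[0.04,-0.16,0.22],[0.515,0.0575,0],0.085],
    [[0.0754,-0.3707,0.22],[0.515,0.0575,0],0.085],
    [[0.0754,-0.3707,0.22],[0.515,0.0575,0],0.085],
    [[0.0754,-0.3707,0.22],[0.515,0.0575,0],0.085],
    [[0.0754,-0.3707,0.22],[0.515,0.0575,0],0.085],
    [[0.0754,-0.3707,0.2],[0.515,0.0575,0],0.085],
    [[0.0754,-0.3707,0.165],[0.515,0.0575,0],0.085],
    [[0.0754,-0.3707,0.165],[0.515,0.0575,0],0.085],
    [[0.0754,-0.3707,0.165],[0.515,0.0575,0],0.085]
  ]
}}

```text
time_s: 20.65
tool_pos: [519.6, -34.3, 241.9]
orientation: [-3.134, -0.518, 1.679]
wrist_force: [0.4, 0.5, 0.6]
grip_width: 85.0
grasp_force: 0.0
```

```bash
python3 - <<'E'
from h import *
st()
d=grab(['wrist','top','scene']);pickle.dump(d,open('d10.pkl','wb'))
W=cloud(d['wrist'])-mid;A,B,H=W@ex,W@u,W@nn
k=(abs(A)<40)&(abs(B)<70)&(H>20)&(H<40);print(np.histogram(B[k],bins=range(-60,70,5)))
for lo,hi in((-50,-33),(-27,27),(33,52)):
  k=(B>lo)&(B<hi)&(abs(A)<45)&(H>-10)&(H<40);print(lo,k.sum(),np.percentile(A[k],[2,50,98]).round(1),np.percentile(H[k],[50,97]).round(1))
im=d['top']['img']
cv2.imwrite('pics/w10.png',np.hstack([d['wrist']['img'],cv2.resize(im[160:270,90:170],(279,384))]))
E
```

```text
t 20.65 tcp ex,u,n [-5.000e-01 -1.000e-01  1.296e+02] turn [ 0.0058 -0.006  -0.0023] F u,ex,-n [ 0.7  0.4 -0.3] w 85.0 0.0
(array([  0,   0,   3, 268, 324, 331, 323, 310, 337, 349, 347, 361, 373,
       380, 386, 406, 398, 442, 337, 479, 497, 472, 572,   0,   0]), array([-60, -55, -50, -45, -40, -35, -30, -25, -20, -15, -10,  -5,   0,
         5,  10,  15,  20,  25,  30,  35,  40,  45,  50,  55,  60,  65]))
-50 937 [-24.8   0.1  25.6] [25.1 28.5]
-27 5523 [-25.3   0.6  26.1] [25.5 27.7]
33 2394 [-25.4  -0.   25.4] [25.1 28.5]
```

View pics/w10.png

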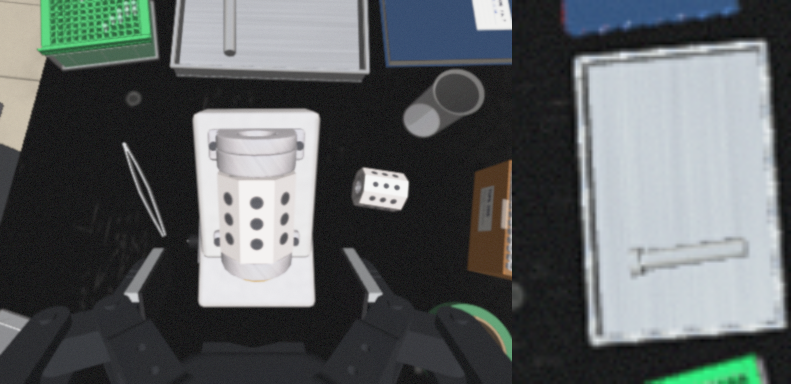

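The pin lies in the tray (head at (638,262) in the crop), and the drum at (257,215) is centred between the fingers. I'm descending along -n.

Emit:
{"api": "servo_tool", "payload": {
  "moves": [
    [[-0.0005,0.01,-0.0173],[0.006,-0.006,-0.002],0.085],
    [[-0.001,0.02,-0.0346],[0.006,-0.006,-0.002],0.085],
    [[-0.002,0.029,-0.05],[0.006,-0.006,-0.002],0.085],
    [[-0.003,0.035,-0.061],[0.006,-0.006,-0.002],0.085],
    [[-0.0038,0.0383,-0.0667],[0.006,-0.006,-0.002],0.085],
    [[-0.0038,0.0383,-0.0667],[0.006,-0.006,-0.002],0.085],
    [[-0.0038,0.0383,-0.0667],[0.006,-0.006,-0.002],0.085],
    [[-0.0038,0.0383,-0.0667],[0.006,-0.006,-0.002],0.045],
    [[-0.0038,0.0383,-0.0667],[0.006,-0.006,-0.002],0.045],
    [[-0.0038,0.0383,-0.0667],[0.006,-0.006,-0.002],0.045],
    [[-0.0038,0.0383,-0.0667],[0.006,-0.006,-0.002],0.045],
    [[-0.0038,0.0383,-0.0667],[0.006,-0.006,-0.002],0.045],
    [[-0.0038,0.0383,-0.0667],[0.006,-0.006,-0.002],0.045]
  ],
  "newtons": 50
}}

```text
time_s: 22.1
tool_pos: [517.0, 3.1, 176.6]
orientation: [3.137, -0.521, 1.683]
wrist_force: [-0.9, -2.2, 5.2]
grip_width: 53.2
grasp_force: 55.2
```

```bash
python3 -c "
from h import *
st()"
```

```text
t 22.1 tcp ex,u,n [-0.8  1.5 54.2] turn [ 0.0018  0.0042 -0.0002] F u,ex,-n [ 0.7 -1.1 -5.5] w 53.2 55.157679319381714
```

Emit:
{"api": "servo_tool", "payload": {
  "moves": [
    [[0.0003,-0.0025,0.0043],[0,0,0],0.045],
    [[0.0006,-0.005,0.0087],[0,0,0],0.045],
    [[0.0011,-0.01,0.0173],[0,0,0],0.045],
    [[0.0016,-0.015,0.026],[0,0,0],0.045],
    [[0.0022,-0.02,0.0346],[0,0,0],0.045],
    [[0.0028,-0.025,0.0433],[0,0,0],0.045],
    [[0.0033,-0.03,0.052],[0,0,0],0.045],
    [[0.0038,-0.035,0.0606],[0,0,0],0.045],
    [[0.0044,-0.04,0.0693],[0,0,0],0.045],
    [[0.0055,-0.0497,0.0866],[0,0,0],0.045],
    [[0.0055,-0.0497,0.0866],[0,0,0],0.045],
    [[0.0055,-0.0497,0.0866],[0,0,0],0.045]
  ]
}}

```text
time_s: 23.3
tool_pos: [522.2, -46.5, 262.7]
orientation: [3.137, -0.521, 1.683]
wrist_force: [0.4, 0.3, -3.5]
grip_width: 53.3
grasp_force: 54.4
```

```bash
python3 - <<'E'
from h import *
st();s=bot.state();print(s['tool_pos'])
W=cloud(camera('wrist'));T=(W-s['tool_pos'])@RT
k=(abs(T[...,1])<12)&(T[...,2]>10)&(T[...,2]<60)&(abs(T[...,0])<50)
Q=T[k];
for x in range(-40,45,8):
    b=Q[(Q[:,0]>=x)&(Q[:,0]<x+8)]
    if len(b): print(x,len(b),np.percentile(b[:,2],[5,50]).round(1))
E
```

```text
t 23.3 tcp ex,u,n [ -0.8   1.2 153.7] turn [0.0019 0.0038 0.0001] F u,ex,-n [-1.5  0.4  3.2] w 53.3 54.44881975650787
[522.15950163 -46.45204835 262.71925701]
-32 22 [27.5 28. ]
-24 695 [26.7 27.5]
-16 845 [26.5 27.4]
-8 902 [26.6 27.5]
0 968 [26.6 27.5]
8 986 [26.6 27.5]
16 1100 [26.6 27.5]
24 2064 [27.  31.3]
```

Emit:
{"api": "servo_tool", "payload": {
  "moves": [
    [[0,0,0.03],[0,0,0],0.045],
    [[0,0.02,0.06],[0,0,0],0.045],
    [[0.01,0.06,0.07],[-0.06,-0.006,0],0.045],
    [[0.015,0.1,0.07],[-0.15,-0.017,0],0.045],
    [[0.02,0.14,0.07],[-0.25,-0.028,0],0.045],
    [[0.03,0.18,0.07],[-0.35,-0.038,0],0.045],
    [[0.033,0.22,0.07],[-0.45,-0.05,0],0.045],
    [[0.033,0.26,0.06],[-0.52,-0.0545,0],0.045],
    [[0.033,0.3,0.03],[-0.52,-0.0545,0],0.045],
    [[0.033,0.33,0],[-0.52,-0.0545,0],0.045],
    [[0.033,0.338,-0.04],[-0.52,-0.0545,0],0.045],
    [[0.033,0.338,-0.08],[-0.52,-0.0545,0],0.045],
    [[0.033,0.338,-0.12],[-0.52,-0.0545,0],0.045],
    [[0.033,0.338,-0.148],[-0.52,-0.0545,0],0.045],
    [[0.033,0.338,-0.148],[-0.52,-0.0545,0],0.045],
    [[0.033,0.338,-0.148],[-0.52,-0.0545,0],0.045]
  ]
}}

```text
time_s: 24.95
tool_pos: [553.8, 291.8, 113.2]
orientation: [-3.138, 0.001, 1.682]
wrist_force: [0.2, 1.3, -2.5]
grip_width: 52.9
grasp_force: 54.2
```

```bash
python3 - <<'E'
from h import *
s=bot.state();print(s['tool_pos'],s['orientation'],s['wrist_force'].round(1))
W=cloud(camera('wrist'));T=(W-s['tool_pos'])@Ro.from_euler('xyz',s['orientation']).as_matrix()
k=(abs(T[...,1])<12)&(T[...,2]>10)&(T[...,2]<60)&(abs(T[...,0])<50)
Q=T[k]
for x in(-24,-8,8,16):
    b=Q[(Q[:,0]>=x)&(Q[:,0]<x+8)]
    if len(b): print(x,len(b),np.percentile(b[:,2],[5,50]).round(1))
F=W.reshape(-1,3);F=F[(abs(F[:,2]-22)<4)&(F[:,1]>190)&(F[:,1]<420)&(F[:,0]>350)&(F[:,0]<660)]
print('rim x',np.percentile(F[:,0],[1,99]),'y',np.percentile(F[:,1],[1,99]))
E
```

```text
[553.81424047 291.7956224  113.22179234] [-3.13761679e+00  1.48629745e-03  1.68178173e+00] [ 0.2  1.3 -2.5]
-24 728 [27.7 28.6]
-8 896 [27.8 28.6]
8 992 [27.6 28.5]
16 1102 [27.6 28.6]
rim x [391.17370218 625.12377764] y [210.38467633 386.17536589]
```

Emit:
{"api": "servo_tool", "payload": {
  "moves": [
    [[0,0,-0.01],[0,0,0],0.045],
    [[0,0,-0.019],[0,0,0],0.045],
    [[0,0,-0.025],[0,0,0],0.045],
    [[0,0,-0.028],[0,0,0],0.045],
    [[0,0,-0.0285],[0,0,0],0.045],
    [[0,0,-0.0285],[0,0,0],0.045],
    [[0,0,-0.0285],[0,0,0],0.045]
  ]
}}

```text
time_s: 25.7
tool_pos: [555.1, 291.9, 86.0]
orientation: [-3.141, 0.001, 1.682]
wrist_force: [-1.2, -0.4, -2.1]
grip_width: 53.6
grasp_force: 54.4
```

Not touching yet, so I'm going slightly lower and then releasing.

Emit:
{"api": "servo_tool", "payload": {
  "moves": [
    [[0,0,-0.001],[0,0,0],0.045],
    [[0,0,-0.002],[0,0,0],0.045],
    [[0,0,-0.002],[0,0,0],0.045],
    [[0,0,-0.002],[0,0,0],0.045]
  ]
}}

```text
time_s: 26.1
tool_pos: [555.2, 292.0, 85.7]
orientation: [-3.141, 0.001, 1.682]
wrist_force: [-3.4, -1.7, 7.3]
grip_width: 53.0
grasp_force: 55.5
```

Emit:
{"api": "servo_tool", "payload": {
  "moves": [
    [[0,0,0],[0,0,0],0.06],
    [[0,0,0],[0,0,0],0.068],
    [[0,0,0],[0,0,0],0.074],
    [[0,0,0],[0,0,0],0.074],
    [[0,0,0.02],[0,0,0],0.074],
    [[0,0,0.05],[0,0,0],0.074],
    [[0,0,0.1],[0,0,0],0.074],
    [[-0.02,-0.04,0.15],[0,0,0],0.074],
    [[-0.04,-0.08,0.2],[0,0,0],0.074],
    [[-0.04,-0.12,0.22],[0,0,0],0.074],
    [[-0.04,-0.12,0.22],[0,0,0],0.074],
    [[-0.04,-0.12,0.22],[0,0,0],0.074]
  ]
}}

```text
time_s: 27.3
tool_pos: [516.1, 170.1, 307.3]
orientation: [3.136, 0.001, 1.679]
wrist_force: [1.3, 0.1, -0.9]
grip_width: 74.0
grasp_force: 0.0
```

```bash
python3 - <<'E'
from h import *
print(bot.state()['tool_pos'],bot.state()['wrist_force'])
d=grab(['wrist','top'])
a=cv2.resize(d['wrist']['img'],(400,300));b=cv2.resize(d['top']['img'],(400,300));cv2.imwrite('pics/w11.png',np.hstack([a,b]))
E
```

```text
[516.11724144 170.09189977 307.26534981] [ 1.29542254  0.09419672 -0.88222636]
```

View pics/w11.png

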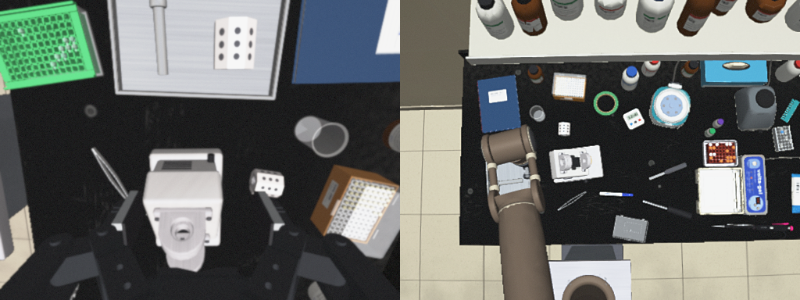

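The pin (160,35) and drum (235,42) lie in the tray. The rotator is empty, the punch is back on the worktop at (668,171), and the bystanders haven't moved.

```bash
python3 -c "
from workcell import job_done
print(job_done())"
```

```text
the job is handed in; nothing more can be done
None
```

The job is handed in at about 27 s of the 72 s allowed: the pin was driven up and drawn out, the punch laid back on the worktop, and the pin and drum set in the tray with neither dropped and the other things on the bench left alone.

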